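# Square a relay cover into the marking jig and punch it

## Robot

A 7-joint arm with a two-finger parallel gripper is mounted at the origin on the work surface; the furniture and walls round the work are solid. World frame = base frame: x ahead of the robot, y to its left, z up, the work surface at z = 0. Lengths are in mm, angles in rad, forces in N, time in s.
With the tool pointing down it reaches from about 425 to 975 mm from the base axis. Payload 16.7 kg.
Tool frame: the origin (TCP) lies between the finger pads; the fingertips stand r.tips_ahead ahead of it and the grasp point (between the pads) is the TCP (r.tips_ahead is the distance from the TCP to the fingertips, in mm); z points along the fingers, y is the direction in which the jaws open and shut (so a half turn about z gives the same grasp; the last joint's range is limited). The gripper opens to 85 mm and grips with 20 to 120 N. Pads are 22 mm wide; open, the fingers measure 114 mm over their backs; the gripper's body (76 mm by 85 mm) begins 54 mm behind the grasp point. The pads swing forward as they close: fully open they stand 13 mm farther back than shut.
Start: joints at [-1.48, 0.426, 0.074, 1.606, -0.034, 1.111, -0.067], TCP at [160.326, 655.647, 250.302] pointing down, gripper open.
Joint ranges: [-2.85, 2.85], [-0.5, 2.14], [-1.23, 1.37], [0.21, 2.46], [-1.02, 4.16], [0.16, 2.05], [-2.73, 2.73]. Speed limits (rad/s): [1.89, 1.89, 2.39, 2.39, 3.01, 3.01, 3.01].

## Interface

Orientations are given as a unit quaternion [w, x, y, z].
In Python, from workcell import state, vision, ticket, r gives the robot as it stands.
- The arm moves only by the tool servo_tool, never from a script. Its argument "targets" is a list that holds one entry, the list of rows, each a list of 7 numbers: the shift along the tool's x, y, z normalised to -1 to 1, where 1 is 0.06 m, then the turn, a rotation vector about the tool's x, y, z normalised to -1 to 1, where 1 is 0.1 rad, then the finger opening in mm, from 0 to 85.4. A call has 1 to 8 rows; each row shifts and turns the pose as measured when the row begins, along the tool's axes as they then stand; what a row does not reach is not made up. A row lasts 1/8 s, in which the tool goes at most 62.5 mm and 10.7 degrees, less where a joint would pass 70% of its speed; a pose out of reach is approached as far as the arm can. A call with a number of a shift or a turn outside -1 to 1 is refused whole. A call with a gripper value outside its range is refused whole. The fingers move at their own pace and stop on an object; "grip_force" is the grip in N (left out, the last holds). Time passes only in rows, so rows that do not move let the fingers close. It gives the time, the measured TCP pose, the force and the opening at its end, in the units of the state.
- state(): the state, without advancing time (a new reading comes with each control period).
- vision.read_camera(name): name is "scene" or "top" or "wrist"; returns a dict with "color" (384x512x3 uint8, blue, green, red), "depth" (384x512 float32, mm along the optical axis (not along the pixel's ray), 0 where there is no reading), "camera_matrix" (3x3 intrinsics, pixels), "dist_coeffs" ([k1, k2, p1, p2, k3] as OpenCV has them; the pictures are not rectified), "R" (3x3) and "t" (3): a world point X has camera coordinates R X + t; the wrist camera has in their place "hand_eye" (4x4, takes a point from camera to tool coordinates, whose origin is the TCP and whose axes are the flange's). Camera axes: x right, y down, z forward; pixel columns grow to the right and rows downward; lengths in mm; the calibration is good to about 2 mm. A picture is of the moment at which its call begins: read the wrist's pose just before it.
- ticket.finish_job(): hands the job in, once; it reports no verdict.
The state is a dict: "time_s": time; "joint_positions": joint angles; "joint_velocities": joint speeds; "joint_efforts": joint torques, N m; "ee_pos": TCP position; "tcp_rot": TCP orientation; "force": force on the tool from outside, world axes, zero at the start; "torque": the same for the moment, N m; "grip_width": finger opening in mm.
Only numpy, scipy, OpenCV 4.12 (cv2) and the standard library are available. Lean on these libraries where they do the work, as an engineer would, in place of code of your own. Each camera call takes 0.05 s, during which the arm holds its last target. There are 200 camera calls.

## Task

Push the cream relay cover square and flush into the fence corner of the marking jig, against both the far fence and the end stop. Only then push the spring-centred jog lever away from you until the punch rests on the cover, hold it there for about a second, and let the lever spring back upright. Leave the cover in its corner and do not disturb the other things on the bench.

Things in the scene. Friction and masses are not known exactly. Their poses are not given: they have to be found in the camera images.
- jig: fixed marking jig: aluminium bed plate 12 mm thick with two steel fences. Origin on the bench under it; its x points away from the robot, y to the left, turned by its yaw (up to 0.15 rad). Bed x -150..+115, y -215..+105 mm. The punch hangs from an arm (top 134 mm above the bench) that reaches from a post behind the far fence; the punch's head rises to 176 mm
- jig_corner (a point): corner where the two fence faces meet, on the bed's surface (12 mm above the bench), at jig x=+95, y=+85 mm; axes as the jig's. Fences stand 30 mm above the bed. The long far fence (face at jig x=+95) runs from jig y=-140 to +110; the end stop (face at jig y=+85) from jig x=-22 to +88 mm, with the jog lever to its left
- cover: loose cream relay cover lying on the bed, 187x129x63 mm, 0.27-0.53 kg; lower 26 mm upright-sided, tapering above. Origin at the underside, z up. Own x along its length (-91..+93 mm), y across (-64..+64 mm). Starts up to 85 mm from each fence, up to 0.25 rad askew. When home its x points along jig y, into the end stop, and its side y=-64 lies on the far fence
- cover_corner (a point): bottom corner of the cover that belongs in the fence corner (cover x=+93, y=-64 mm, underside); meets jig_corner when the cover is home
- jog_lever (a joint): tilt of the spring-centred jog lever, rad: 0 upright at rest, positive as the knob goes away from the robot (jig +x), range -0.5..0.5. Springs back when let go; 0.4 takes 5-7 N at the knob. Each +0.1 rad lowers the punch 4.2 mm; its sprung tip meets the cover at about 0.3 and then yields, so the lever can be held at 0.35-0.5. Tilting it the other way raises the punch
- lever_knob (a point): middle of the lever's black knob (24 mm diameter, 34 mm tall, top 16 mm above this point), at rest 116 mm above the bench at jig x=0, y=+155 mm. It swings in the jig's x-z plane about a pivot 80 mm below. The grey housing round the pivot reaches 42 mm above the bench
- punch_tip (a point): lower tip of the punch (spring-loaded), 82 mm above the bench at rest, at jig x=+55, y=+30 mm, inside a 28 mm guide whose underside is 104 mm above the bench
- fuse_cap_2: bystander: white ceramic fuse cap, 41 mm wide, 30 mm high, on the bench in front of the lever; origin at the centre of its underside
- fuse_4: bystander: white fuse standing on its end, 23 mm thick, 50 mm high, on the bench right of the jig; origin at the centre of its underside
- insulator_a: bystander: white spool-shaped insulator, 42 mm wide, 46 mm high, on the bench behind the lever; origin at the centre of its underside
- lampholder: bystander: brown lamp holder, 43 mm wide, 62 mm high, on the bench behind the far fence; origin at the centre of its underside
- terminal_strip: bystander: white terminal strip, 98 x 22 x 16 mm, on the bench right of the jig; origin at the centre of its underside
Not all that is in view belongs to the job. There is more than one size of the cover; the job needs the smaller.

How it is judged (in metres and radians):
On the way, in this order (a step that is already met when the one before it is completed fails the run):
1. the cover lies flush against both fences (x of cover_corner in the frame of jig_corner between -0.003 and 0.003 m and y of cover_corner in the frame of jig_corner between -0.003 and 0.003 m and z of cover_corner in the frame of jig_corner below 0.003 m and angle between the x axis of cover and the y axis of jig, either way round below 0.02 rad and angle between cover's own z axis and vertical below 0.03 rad), for 0.2 s.
2. with the cover in the corner, the lever is held over away from the robot with the punch on the cover (all of step 1 and value of joint jog_lever above 0.25 rad and contact force between punch and cover above 0.3 N), for 0.5 s.
At the end, for the whole second after the job is handed in: the cover lies flat on the bed with its corner within 3 mm of the jig's corner in each direction and square to the fences within 0.02 rad, at rest; the lever is back upright within 0.05 rad (all of step 1 and value of joint jog_lever between -0.05 and 0.05 rad and linear speed of cover below 0.01 m/s); the robot touches nothing.
It fails at once if the punch is lowered while the cover is not in the corner (value of joint jog_lever above 0.25 rad and (x of cover_corner in the frame of jig_corner below -0.006 m or y of cover_corner in the frame of jig_corner below -0.006 m)).
It fails at once if a bystander is pushed away or knocked over (distance of any of fuse_cap_2, fuse_4, insulator_a, lampholder, terminal_strip from where it was at the start of the episode above 0.03 m or angle between any of fuse_cap_2, fuse_4, insulator_a, lampholder, terminal_strip's own z axis and vertical above 0.6 rad).
It also fails if it takes over 67 s, if anything falls off the work surface, if the arm or the gripper's body presses on something with over 40 N, if the wrist force passes 120 N, or if a joint passes its speed limit or range.

## Working session

There is one attempt and no reset: what is moved stays moved. The work goes in short steps, Python scripts to look and compute and a tool call to move; the robot and the scene stay as the last step left them, time stands still between calls to the robot, and variables do not carry over. Pictures are saved under pics/ and viewed, about 8 in all and at most 12, crops included, and the job is handed in when it is done.

Besides the shell and the picture viewer there is one more tool, called after "Emit:" as name(argument=value, ...) on one line, values as JSON. servo_tool: Moves the arm, as the interface text tells. Scaled input: -1 to 1 covers 0.06 m each way for a shift and 0.1 rad each way for a turn. Its arguments: {"type":"object","properties":{"targets":{"type":"array"},"grip_force":{"type":"number"}},"required":["targets"]}

```bash
ls; mkdir -p pics; python3 - <<'E'
from workcell import state, vision, ticket, r
import cv2, numpy as np, pickle
print(state(), r.tips_ahead)
ims={}
for n in("scene","top"):
    d=vision.read_camera(n); ims[n]=d
    cv2.imwrite(f"pics/{n}0.png",cv2.resize(d["color"],None,fx=1.5,fy=1.5))
    print(n,d["camera_matrix"],d["dist_coeffs"],d["R"],d["t"])
pickle.dump(ims,open("ims0.pkl","wb"))
E
```

```text
pics
{'time_s': 0.0, 'joint_positions': array([-1.48046181,  0.42673496,  0.07384504,  1.60662807, -0.03412345,
        1.11081282, -0.06710281]), 'joint_velocities': array([-0.00051187,  0.00088642, -0.00028781, -0.0011606 ,  0.00013795,
        0.0009188 ,  0.00087569]), 'joint_efforts': array([ 1.06204552e-03, -9.49816990e+01,  3.76165733e+00, -4.63545978e+01,
        1.93491555e-02,  9.59295896e-03, -4.46052155e-06]), 'ee_pos': array([160.26372952, 655.28710462, 249.59914124]), 'tcp_rot': array([-4.18995206e-05,  1.19650000e-01,  9.92815914e-01, -6.60672720e-04]), 'force': array([-0.08920132,  0.4701628 ,  0.5041071 ]), 'torque': array([-0.02257933,  0.02428874, -0.04156708]), 'grip_width': 85.50900164969697} 19.0
scene [[422.31332813   0.         255.21306295]
 [  0.         422.31332813 200.57115509]
 [  0.           0.           1.        ]] [0.03993843 0.         0.         0.         0.        ] [[ 0.77303303 -0.63434745  0.00482137]
 [-0.48185516 -0.59211115 -0.64592569]
 [ 0.4125961   0.49699869 -0.76338507]] [-452.95320882  243.307827   1008.45027602]
top [[412.19637122   0.         249.30722364]
 [  0.         412.19637122 194.3235589 ]
 [  0.           0.           1.        ]] [-0.08622776  0.          0.          0.          0.        ] [[-0.01161498 -0.99993063  0.00195414]
 [-0.99508409  0.01136643 -0.09837911]
 [ 0.09835007 -0.00308721 -0.99514709]] [-112.43924096  505.0298793  1234.03065009]
```

View pics/scene0.png

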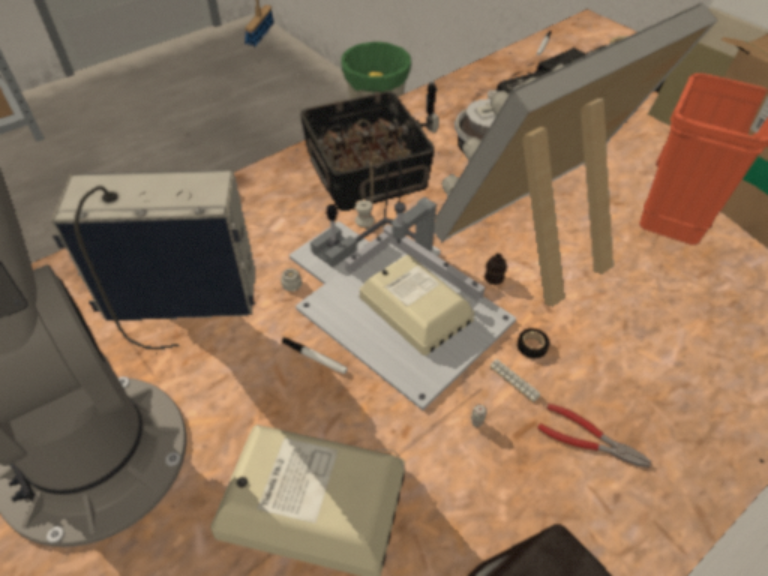

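View pics/top0.png

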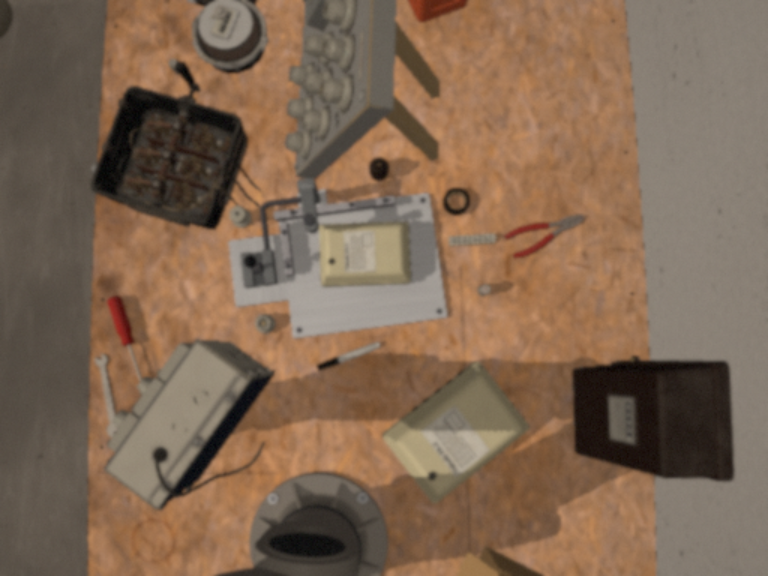

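```bash
cat > h.py <<'E'
import numpy as np, cv2
def cast(d,px,z):
    px=np.asarray(px,float).reshape(-1,1,2)
    n=cv2.undistortPoints(px,d["camera_matrix"],d["dist_coeffs"]).reshape(-1,2)
    R,t=np.array(d["R"]),np.array(d["t"])
    C=-R.T@t; D=np.c_[n,np.ones(len(n))]@R
    return C+D*((z-C[2])/D[:,2])[:,None]
def proj(d,X):
    p,_=cv2.projectPoints(np.asarray(X,float).reshape(-1,3),cv2.Rodrigues(np.array(d["R"]))[0],np.array(d["t"]),d["camera_matrix"],d["dist_coeffs"]); return p.reshape(-1,2)
E
python3 - <<'E'
import pickle,cv2,numpy as np
from h import *
ims=pickle.load(open("ims0.pkl","rb")); d=ims["top"]; im=d["color"]
hsv=cv2.cvtColor(im,cv2.COLOR_BGR2HSV)
crop=im[115:235,145:310]; cv2.imwrite("pics/topcrop.png",cv2.resize(crop,None,fx=4.8,fy=4.8,interpolation=cv2.INTER_CUBIC))
for u,v in[(230,170),(270,215),(275,160),(200,215),(320,215),(225,150)]: print((u,v),hsv[v,u])
print("C",-d["R"].T@d["t"], "depth world z:")
def W(u,v):
    n=cv2.undistortPoints(np.array([[[u,v]]],float),d["camera_matrix"],d["dist_coeffs"])[0,0]
    return d["R"].T@(np.r_[n,1]*d["depth"][v,u]-d["t"])
for u,v in[(245,165),(225,210),(280,210),(282,160),(168,174),(253,112),(320,215),(323,193),(176,215),(159,144)]: print((u,v),W(u,v).round(1))
E
```

```text
(230, 170) [ 19  45 157]
(270, 215) [ 12  63 155]
(275, 160) [ 11  18 114]
(200, 215) [ 15  21 171]
(320, 215) [ 13 115 184]
(225, 150) [ 20  61 109]
C [ 379.87421355 -114.36211426 1277.94612405] depth world z:
(245, 165) [ 586.8 -106.3   69.9]
(225, 210) [457.5 -42.9   9.9]
(280, 210) [ 455.6 -212.4    9.1]
(282, 160) [ 610.6 -221.1   16. ]
(168, 174) [554.  111.3 127.3]
(253, 112) [ 753.6 -132.4   53.5]
(320, 215) [ 439.2 -337.9   -3. ]
(323, 193) [ 503.1 -340.3   45.9]
(176, 215) [442.6 104.6  32.2]
(159, 144) [660.2 156.8  42.1]
```

View pics/topcrop.png

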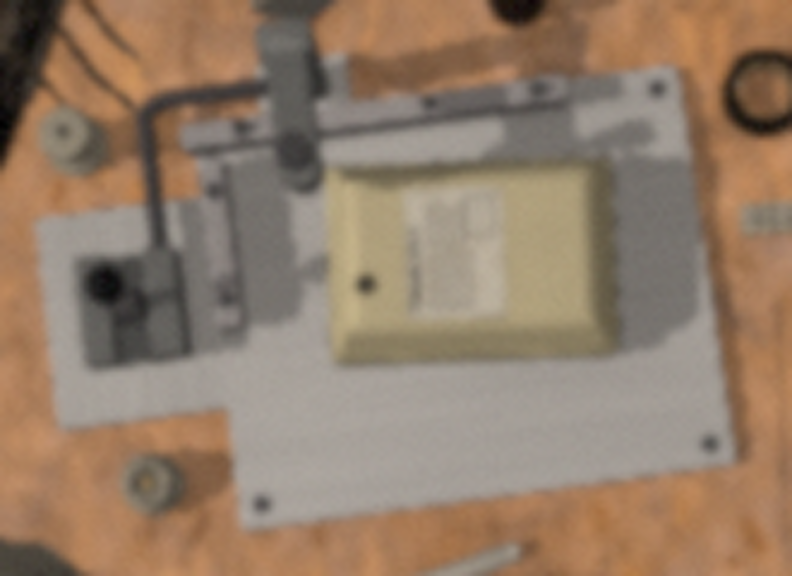

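```bash
cat >> h.py <<'E'
def edge(chan,p,q,w=5,n=60):
    p,q=np.array(p,float),np.array(q,float); t=(q-p)/np.linalg.norm(q-p); nn=np.array([-t[1],t[0]])
    s=np.linspace(-w,w,16*w+1); out=[]
    for a in np.linspace(0.06,.94,n):
        P=(p+a*(q-p)+s[:,None]*nn).astype(np.float32)
        g=np.gradient(cv2.remap(chan,P[:,0:1],P[:,1:2],cv2.INTER_LINEAR).ravel())
        g=np.abs(cv2.GaussianBlur(g.reshape(-1,1),(1,9),0).ravel()); k=g.argmax()
        if 2<k<len(s)-3: out.append(P[k])
    out=np.array(out,np.float32)
    l=cv2.fitLine(out,cv2.DIST_HUBER,0,.01,.01).ravel()
    r=(out-l[2:])@np.array([-l[1],l[0]]); o=out[abs(r)<1]
    l=cv2.fitLine(o,cv2.DIST_L2,0,.01,.01).ravel(); r=(o-l[2:])@np.array([-l[1],l[0]])
    a=(p-l[2:])@l[:2]; b=(q-l[2:])@l[:2]
    return np.array([l[2:]+a*l[:2],l[2:]+b*l[:2]]),len(o),r.std()
E
python3 - <<'E'
import pickle
from h import *
ims=pickle.load(open("ims0.pkl","rb")); d=ims["top"]; im=d["color"]
lab=cv2.cvtColor(im,cv2.COLOR_BGR2LAB).astype(np.float32); B=lab[...,2]; L=lab[...,0]; A=lab[...,1]
c=lambda x,y:(145+x/4.8-.4,115+y/4.8-.4)
def run(name,ch,p,q,z,w=4):
    l,n,s=edge(ch,c(*p),c(*q),w); X=cast(d,l,z); v=X[1]-X[0]
    print(name,n,s.round(2),X[:,:2].round(1).tolist(),"dir %.4f"%np.arctan2(-v[0],v[1]) if abs(v[1])>abs(v[0]) else "dir %.4f"%np.arctan2(v[1],v[0]),"len %.0f"%np.hypot(*v[:2])); return X
def ang(n): pass
near=run("bednear",A,(735,462),(240,528),6); right=run("bedright",A,(735,462),(680,68),6)
fence=run("fencebot",L,(540,105),(340,135),12,3)
cn=run("cov near",B,(600,357),(340,364),12); cf=run("cov far",B,(600,158),(335,170),38)
cl=run("cov left",B,(340,355),(332,180),38); cr=run("cov right",B,(614,350),(606,165),12)
for yaw in [np.mean([np.arctan2(-(near[1]-near[0])[0],(near[1]-near[0])[1]),np.arctan2((right[1]-right[0])[1],(right[1]-right[0])[0])])]:
    ex=np.array([np.cos(yaw),np.sin(yaw)]);ey=np.array([-ex[1],ex[0]])
    O=ex*(near[:,:2].mean(0)@ex+150)+ey*(right[:,:2].mean(0)@ey+215)
    print("yaw",yaw,"O",O)
    W=lambda x,y,z:np.r_[O+x*ex+y*ey,z]
    print("fence x (95):",(fence[:,:2]-O)@ex)
    for n,P in dict(cn=cn,cf=cf,cl=cl,cr=cr).items(): print(n,((P[:,:2]-O)@ex).round(1),((P[:,:2]-O)@ey).round(1))
    print("knob",W(0,155,116),"corner",W(95,85,12))
    vis=cv2.resize(im[100:240,140:310],None,fx=4.5,fy=4.5,interpolation=cv2.INTER_CUBIC)
    def pl(pts,col,closed=True):
        p=((proj(d,[W(*x) for x in pts])-[140,100]+.5)*4.5).astype(int); cv2.polylines(vis,[p],closed,col,1)
    pl([(-150,-215,12),(115,-215,12),(115,105,12),(-150,105,12)],(0,255,0))
    pl([(95,-140,42),(95,110,42)],(0,0,255),0);pl([(95,-140,12),(95,110,12)],(255,0,255),0)
    pl([(-22,85,42),(88,85,42)],(0,0,255),0);pl([(-22,85,12),(88,85,12)],(255,0,255),0)
    for P in((0,155,132),(55,30,176)):
        p=((proj(d,[W(*P)])[0]-[140,100]+.5)*4.5).astype(int); cv2.circle(vis,p,4,(255,0,0),-1)
    cv2.imwrite("pics/ov.png",vis)
    np.savez("jig.npz",yaw=yaw,O=O)
E
```

```text
bednear 60 0.36 [[450.3, -267.7], [410.9, 51.1]] dir 0.1232 len 321
bedright 58 0.36 [[452.7, -269.1], [712.4, -237.2]] dir 0.1223 len 262
fencebot 53 0.22 [[684.0, -145.2], [666.6, -14.4]] dir 0.1324 len 132
cov near 59 0.25 [[523.4, -181.1], [518.6, -13.7]] dir 0.0288 len 167
cov far 54 0.51 [[645.7, -182.0], [640.5, -12.9]] dir 0.0304 len 169
cov left 60 0.24 [[521.0, -10.1], [633.3, -6.2]] dir 0.0350 len 112
cov right 56 0.29 [[525.5, -193.9], [646.7, -189.1]] dir 0.0397 len 121
yaw 0.12271075513051757 O [573.02922216 -37.6463018 ]
fence x (95): [96.99933506 95.71767546]
cn [-66.8 -51.1] [-136.4   30.4]
cf [54.5 70. ] [-152.2   16.3]
cl [-48.3  63.6] [33.7 23.8]
cr [-66.3  54.6] [-149.3 -159.4]
knob [554.05675324 116.18817231 116.        ] corner [656.91061043  58.34282624  12.        ]
```

View pics/ov.png

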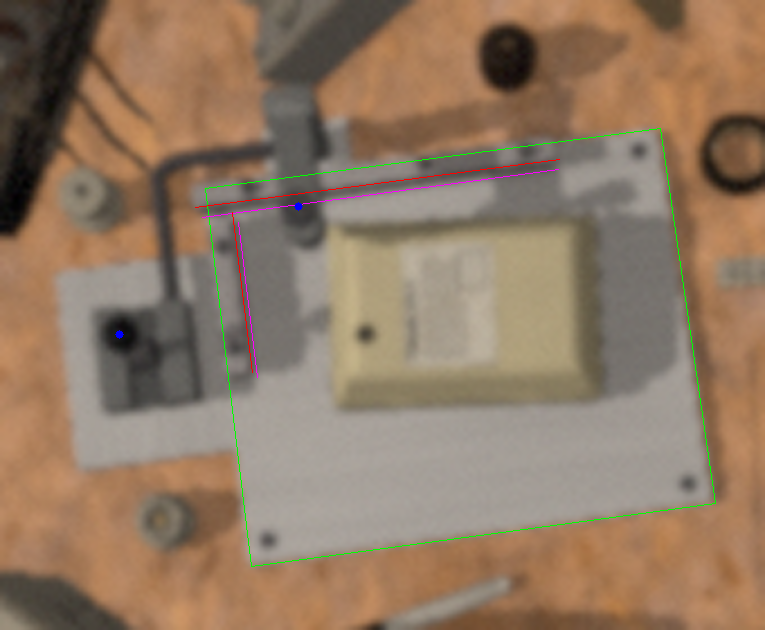

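Emit:
servo_tool(targets=[[[0, 0, -0.8, 0, 0, -0.9, 85], [0, 0, -0.8, 0, 0, -0.9, 85], [0, 0, -0.4, 0, 0, -0.9, 85], [0, 0, 0, 0, 0, -0.9, 85]]])

```text
time_s: 0.6
ee_pos: [159.9, 654.7, 371.3]
tcp_rot: [-0.0, -0.065, 0.998, -0.003]
force: [1.3, -0.1, -1.1]
grip_width: 84.8
```

```bash
cat > st.py <<'E'
from workcell import state
from scipy.spatial.transform import Rotation as Ro
import numpy as np
j=np.load("jig.npz"); yaw=float(j["yaw"]);O=j["O"]
s=state(); w,x,y,z=s["tcp_rot"]; M=Ro.from_quat([x,y,z,w]).as_matrix()
ex=np.array([np.cos(yaw),np.sin(yaw)]);ey=np.array([-ex[1],ex[0]])
p=s["ee_pos"]; q=p[:2]-O; G=np.c_[np.r_[ex,0],np.r_[ey,0],[0,0,1]]
print("t %.2f"%s["time_s"],"world",p.round(1),"jig",(q@ex).round(1),(q@ey).round(1),"tool axes in jig:\n",(G.T@M).round(3))
print("F jig",(G.T@s["force"]).round(1),"q",s["joint_positions"].round(2),s["grip_width"].round(1))
import sys
if len(sys.argv)>3:
    a=[float(v) for v in sys.argv[1:4]]; t=np.r_[O+a[0]*ex+a[1]*ey,a[2]]
    print("shift mm in tool",(M.T@(t-p)).round(1), "turn for jaw||jig y", np.round(np.arctan2(*( (M.T@np.r_[ey,0])[[0,1]]*[-1,1])),3))
E
python3 st.py -100 -63 370
python3 - <<'E'
import pickle
from h import *
d=pickle.load(open("ims0.pkl","rb"))["top"]
v,u=np.mgrid[0:384:2,0:512:2]; n=cv2.undistortPoints(np.stack([u,v],-1).reshape(-1,1,2).astype(float),d["camera_matrix"],d["dist_coeffs"]).reshape(-1,2)
z=d["depth"][::2,::2].ravel(); X=(np.c_[n,np.ones(len(n))]*z[:,None]-d["t"])@d["R"]
for a,b in[((50,450),(50,450)),((450,750),(150,400)),((330,740),(-280,150)),((700,1000),(-200,150)),((150,400),(-250,50))]:
    k=(X[:,0]>a[0])&(X[:,0]<a[1])&(X[:,1]>b[0])&(X[:,1]<b[1])&(z>0)
    print(a,b,np.percentile(X[k,2],[50,90,99,100]).round())
E
```

```text
t 0.60 world [159.9 654.7 371.3] jig -325.2 737.7 tool axes in jig:
 [[-1.    -0.008 -0.001]
 [-0.008  1.    -0.005]
 [ 0.001 -0.005 -1.   ]]
(50, 450) (50, 450) [  8. 253. 328. 427.]
(450, 750) (150, 400) [  1.  76. 113. 117.]
(330, 740) (-280, 150) [ 10.  69. 252. 389.]
(700, 1000) (-200, 150) [129. 394. 407. 410.]
(150, 400) (-250, 50) [ 0. 75. 81. 83.]Traceback (most recent call last):
  File "st.py", line 9, in <module>
    print("F jig",(G.T@s["force"]).round(1),"q",s["joint_positions"].round(2),s["grip_width"].round(1))
                                                                              ^^^^^^^^^^^^^^^^^^^^^
AttributeError: 'float' object has no attribute 'round'
```

Emit:
servo_tool(targets=[[[-0.59, -0.65, 0, 0, 0, 0, 85], [-0.59, -0.65, 0, 0, 0, 0, 85], [-0.59, -0.65, 0, 0, 0, 0, 85], [-0.59, -0.65, 0, 0, 0, 0, 85], [-0.59, -0.65, 0, 0, 0, 0, 85], [-0.59, -0.65, 0, 0, 0, 0, 85]]])

```text
time_s: 1.35
ee_pos: [404.3, 447.2, 369.8]
tcp_rot: [-0.002, -0.07, 0.998, -0.004]
force: [0.7, 0.1, 0.2]
grip_width: 85.2
```

```bash
sed -i 's/s\["grip_width"\].round(1)/s["grip_width"]/' st.py; python3 st.py -100 -63 370
```

```text
t 1.35 world [404.3 447.2 369.8] jig -108.1 501.9 tool axes in jig:
 [[-1.    -0.018 -0.004]
 [-0.018  1.    -0.007]
 [ 0.004 -0.007 -1.   ]]
F jig [0.7 0.  0.2] q [-1.07  0.23  0.16  1.62 -0.03  1.3   0.8 ] 85.24516709724512
shift mm in tool [   1.9 -564.9    3.9] turn for jaw||jig y 0.018
```

Emit:
servo_tool(targets=[[[0, -0.94, 0, 0, 0, 0.18, 85], [0, -0.94, 0, 0, 0, 0, 85], [0, -0.94, 0, 0, 0, 0, 85], [0, -0.94, 0, 0, 0, 0, 85], [0, -0.94, 0, 0, 0, 0, 85], [0, -0.94, 0, 0, 0, 0, 85], [0, -0.94, 0, 0, 0, 0, 85], [0, -0.94, 0, 0, 0, 0, 85]]])

```text
time_s: 2.35
ee_pos: [460.6, -16.0, 371.6]
tcp_rot: [-0.002, -0.06, 0.998, -0.004]
force: [1.3, 0.5, 1.3]
grip_width: 85.2
```

```bash
python3 st.py -100 -63 80
```

```text
t 2.35 world [460.6 -16.  371.6] jig -108.9 35.2 tool axes in jig:
 [[-1.     0.003 -0.005]
 [ 0.003  1.    -0.008]
 [ 0.005 -0.008 -1.   ]]
F jig [1.4 0.4 1.3] q [-0.65 -0.06  0.52  1.92  0.04  1.28  1.55] 85.16403265211434
shift mm in tool [-10.8 -95.7 292.4] turn for jaw||jig y -0.003
```

Emit:
servo_tool(targets=[[[-0.09, -0.8, 0, -0.08, -0.05, 0, 85], [-0.09, -0.8, 0, 0, 0, 0, 85], [0, 0, 0.95, 0, 0, 0, 85], [0, 0, 0.95, 0, 0, 0, 85], [0, 0, 0.95, 0, 0, 0, 85], [0, 0, 0.95, 0, 0, 0, 85], [0, 0, 0.8, 0, 0, 0, 85], [0, 0, 0, 0, 0, 0, 85]]])

```text
time_s: 3.35
ee_pos: [483.0, -118.4, 89.2]
tcp_rot: [0.001, -0.056, 0.998, -0.0]
force: [0.4, -1.0, 1.2]
grip_width: 85.0
```

```bash
python3 st.py -100 -63 45
```

```text
t 3.35 world [ 483.  -118.4   89.2] jig -99.3 -69.2 tool axes in jig:
 [[-1.     0.01   0.003]
 [ 0.01   1.    -0.001]
 [-0.003 -0.001 -1.   ]]
F jig [ 0.3 -1.   1.2] q [-0.36  0.41  0.58  2.16 -0.37  0.66  2.15] 84.97508963300474
shift mm in tool [ 0.9  6.2 44.2] turn for jaw||jig y -0.01
```

Emit:
servo_tool(targets=[[[0, 0.1, 0.4, 0, 0, -0.1, 85], [0, 0, 0.15, 0, 0, 0, 85], [0, 0, 0.06, 0, 0, 0, 85], [0, 0, 0, 0, 0, 0, 85]]])

```text
time_s: 3.85
ee_pos: [485.9, -113.3, 57.8]
tcp_rot: [0.005, -0.061, 0.998, -0.0]
force: [0.0, -0.4, -0.2]
grip_width: 84.9
```

```bash
python3 st.py -100 -63 45;python3 - <<'E'
from workcell import vision
import cv2
d=vision.read_camera("scene"); cv2.imwrite("pics/s1.png",cv2.resize(d["color"][120:290,170:370],None,fx=4,fy=3.5*4/3.5,interpolation=cv2.INTER_CUBIC)[:600])
E
```

```text
t 3.85 world [ 485.9 -113.3   57.8] jig -95.7 -64.4 tool axes in jig:
 [[-1.     0.001  0.01 ]
 [ 0.001  1.    -0.001]
 [-0.01  -0.001 -1.   ]]
F jig [-0.  -0.4 -0.2] q [-0.33  0.47  0.52  2.18 -0.42  0.59  2.2 ] 84.93446352247709
shift mm in tool [ 4.4  1.4 12.7] turn for jaw||jig y -0.001
```

View pics/s1.png

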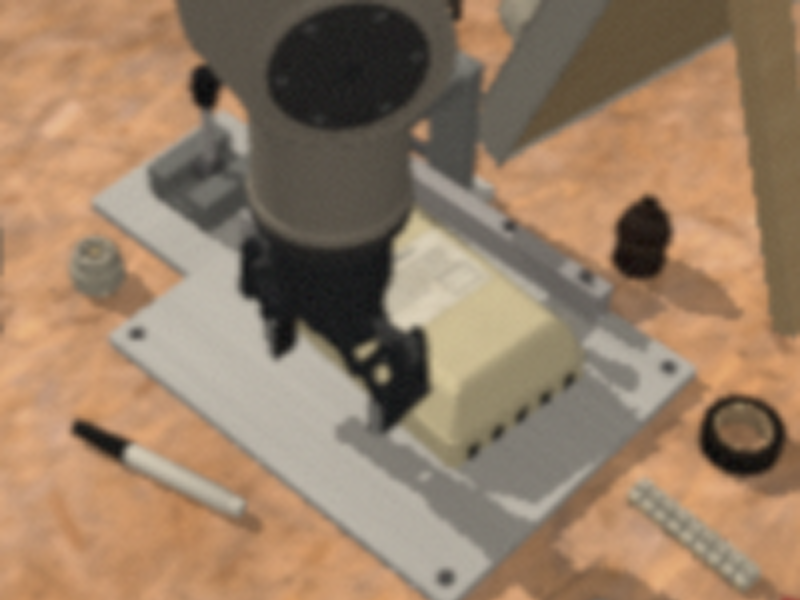

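Emit:
servo_tool(targets=[[[0.07, 0.02, 0.07, 0, 0.1, 0, 85], [0, 0, 0.07, 0, 0, 0, 85], [0, 0, 0, 0, 0, 0, 85]]])

```text
time_s: 4.28
ee_pos: [482.0, -112.6, 49.9]
tcp_rot: [0.0, -0.061, 0.998, -0.001]
force: [0.1, 0.3, 0.2]
grip_width: 84.8
```

```bash
python3 st.py -100 -63 45;python3 - <<'E'
from h import *
import pickle
d=pickle.load(open("ims0.pkl","rb"))["scene"]
j=np.load("jig.npz");yaw=j["yaw"];O=j["O"];ex=np.array([np.cos(yaw),np.sin(yaw)]);ey=np.array([-ex[1],ex[0]])
for y in(-107,-121,-21,-7):
  for z in(32,38,45,52):
    for x in(-96,): print(y,z,((proj(d,[np.r_[O+ex*x+ey*y,z]])[0]-[170,120])*4).round())
E
```

```text
t 4.28 world [ 482.  -112.6   49.9] jig -99.5 -63.2 tool axes in jig:
 [[-1.     0.001  0.001]
 [ 0.001  1.    -0.001]
 [-0.001 -0.001 -1.   ]]
F jig [0.2 0.3 0.2] q [-0.32  0.48  0.52  2.18 -0.43  0.58  2.2 ] 84.79367234966487
shift mm in tool [0.5 0.3 4.9] turn for jaw||jig y -0.001
-107 32 [379. 441.]
-107 38 [380. 436.]
-107 45 [380. 430.]
-107 52 [380. 423.]
-121 32 [395. 453.]
-121 38 [395. 448.]
-121 45 [396. 442.]
-121 52 [396. 435.]
-21 32 [286. 371.]
-21 38 [286. 365.]
-21 45 [286. 359.]
-21 52 [286. 352.]
-7 32 [272. 359.]
-7 38 [272. 354.]
-7 45 [271. 347.]
-7 52 [271. 341.]
```

Emit:
servo_tool(targets=[[[0, 0, 0.1, 0, 0, 0, 85], [0, 0, 0.08, 0, 0, 0, 85], [0, 0, 0.08, 0, 0, 0, 85], [0, 0, 0, 0, 0, 0, 85]]])

```text
time_s: 4.78
ee_pos: [481.9, -112.7, 32.9]
tcp_rot: [0.0, -0.061, 0.998, -0.001]
force: [-0.2, -0.3, -0.7]
grip_width: 84.9
```

```bash
python3 st.py -60 -63 34
```

```text
t 4.78 world [ 481.9 -112.7   32.9] jig -99.6 -63.3 tool axes in jig:
 [[-1.     0.001  0.   ]
 [ 0.001  1.    -0.001]
 [-0.    -0.001 -1.   ]]
F jig [-0.2 -0.3 -0.7] q [-0.3   0.51  0.49  2.19 -0.46  0.54  2.22] 84.858444390001
shift mm in tool [-39.6   0.4  -1.1] turn for jaw||jig y -0.001
```

Emit:
servo_tool(targets=[[[-0.12, 0, 0, 0, 0, 0, 85], [-0.1, 0, 0, 0, 0, 0, 85], [-0.08, 0, 0, 0, 0, 0, 85], [-0.08, 0, 0, 0, 0, 0, 85], [-0.08, 0, 0, 0, 0, 0, 85], [-0.08, 0, 0, 0, 0, 0, 85], [-0.08, 0, 0, 0, 0, 0, 85]]])

```text
time_s: 5.65
ee_pos: [520.8, -108.4, 33.0]
tcp_rot: [-0.0, -0.06, 0.998, -0.001]
force: [-3.8, -1.4, 1.7]
grip_width: 84.9
```

```bash
python3 st.py -46 -63 33
```

```text
t 5.65 world [ 520.8 -108.4   33. ] jig -60.5 -63.8 tool axes in jig:
 [[-1.     0.002 -0.001]
 [ 0.002  1.    -0.001]
 [ 0.001 -0.001 -1.   ]]
F jig [-4.  -0.9  1.7] q [-0.3   0.55  0.49  2.1  -0.46  0.59  2.2 ] 84.92883957011861
shift mm in tool [-14.5   0.8   0. ] turn for jaw||jig y -0.002
```

Emit:
servo_tool(targets=[[[-0.06, 0, 0, 0, 0, 0, 85], [-0.06, 0, 0, 0, 0, 0, 85], [-0.04, 0, 0, 0, 0, 0, 85], [-0.03, 0, 0, 0, 0, 0, 85]]])

```text
time_s: 6.15
ee_pos: [532.6, -106.7, 32.9]
tcp_rot: [-0.001, -0.06, 0.998, -0.001]
force: [-3.9, -0.3, 2.6]
grip_width: 85.6
```

```bash
python3 st.py -46 -63 33
```

```text
t 6.15 world [ 532.6 -106.7   32.9] jig -48.6 -63.6 tool axes in jig:
 [[-1.     0.002 -0.002]
 [ 0.002  1.    -0.001]
 [ 0.002 -0.001 -1.   ]]
F jig [-3.9  0.2  2.6] q [-0.31  0.57  0.49  2.08 -0.46  0.6   2.19] 85.56740604795566
shift mm in tool [-2.6  0.6 -0.1] turn for jaw||jig y -0.002
```

Emit:
servo_tool(targets=[[[-0.02, 0, 0, 0, 0, 0, 85], [-0.02, 0, 0, 0, 0, 0, 85], [-0.02, 0, 0, 0, 0, 0, 85]]])

```text
time_s: 6.52
ee_pos: [536.2, -106.1, 32.9]
tcp_rot: [-0.001, -0.061, 0.998, -0.0]
force: [-3.8, -1.0, 1.5]
grip_width: 85.0
```

```bash
python3 st.py -46 -63 33
```

```text
t 6.53 world [ 536.2 -106.1   32.9] jig -44.9 -63.4 tool axes in jig:
 [[-1.     0.002 -0.002]
 [ 0.002  1.    -0.001]
 [ 0.002 -0.001 -1.   ]]
F jig [-3.8 -0.5  1.5] q [-0.31  0.57  0.49  2.07 -0.46  0.61  2.19] 85.00252131243643
shift mm in tool [ 1.1  0.4 -0.1] turn for jaw||jig y -0.002
```

Emit:
servo_tool(targets=[[[-0.02, 0, 0, 0, 0, 0, 85], [-0.02, 0, 0, 0, 0, 0, 85]]])

```text
time_s: 6.78
ee_pos: [538.7, -105.8, 32.9]
tcp_rot: [-0.001, -0.061, 0.998, -0.0]
force: [-8.1, -2.6, 4.1]
grip_width: 85.1
```

Emit:
servo_tool(targets=[[[-0.02, 0, 0, 0, 0, 0, 85], [-0.02, 0, 0, 0, 0, 0, 85]]])

```text
time_s: 7.02
ee_pos: [538.7, -105.8, 32.5]
tcp_rot: [-0.003, -0.06, 0.998, -0.0]
force: [-10.7, -1.8, 6.8]
grip_width: 84.9
```

Emit:
servo_tool(targets=[[[0.5, 0, 0, 0, 0, 0, 85], [0.3, 0, -0.4, 0, 0, 0, 60], [0, 0, -0.9, 0, 0, 0, 60], [0, -0.5, -0.9, 0, 0, 0, 60], [0, -0.9, 0, 0, 0, 0, 60], [0, -0.9, 0, 0, 0, 0, 60]]])

```text
time_s: 7.78
ee_pos: [512.2, -247.3, 170.1]
tcp_rot: [0.0, -0.065, 0.998, -0.0]
force: [0.9, 0.6, -0.1]
grip_width: 60.1
```

Emit:
servo_tool(targets=[[[0, 0, 0, 0, 0, 0.98, 60], [0, 0, 0, 0, 0, 0.98, 60], [0, 0, 0, 0, 0, 0.98, 60], [0, 0, 0, 0, 0, 0.98, 60], [0, 0, 0, 0, 0, 0.98, 60], [0, 0, 0, 0, 0, 0.98, 60], [0, 0, 0, 0, 0, 0.98, 60], [0, 0, 0, 0, 0, 0.98, 60]]])

```text
time_s: 8.78
ee_pos: [516.2, -253.7, 172.3]
tcp_rot: [0.006, 0.335, 0.942, -0.001]
force: [-0.4, -0.1, -0.0]
grip_width: 60.1
```

Emit:
servo_tool(targets=[[[0, 0, 0, 0, 0, 0.98, 60], [0, 0, 0, 0, 0, 0.98, 60], [0, 0, 0, 0, 0, 0.98, 60], [0, 0, 0, 0, 0, 0.98, 60], [0, 0, 0, 0, 0, 0.98, 60], [0, 0, 0, 0, 0, 0.98, 60], [0, 0, 0, 0, 0, 0.98, 60], [0, 0, 0, 0, 0, 0.98, 60]]])

```text
time_s: 9.78
ee_pos: [521.3, -253.4, 173.7]
tcp_rot: [0.01, 0.678, 0.735, 0.003]
force: [0.2, 0.3, -0.4]
grip_width: 60.1
```

```bash
python3 st.py 30 -200 120
```

```text
t 9.78 world [ 521.3 -253.4  173.7] jig -77.8 -207.8 tool axes in jig:
 [[ 0.043  0.999  0.017]
 [ 0.999 -0.042 -0.011]
 [-0.01   0.017 -1.   ]]
F jig [ 0.3  0.2 -0.4] q [-0.45  0.58  1.08  1.95 -0.63  0.97  1.01] 60.050639009458145
shift mm in tool [ 13.  106.4  55.4] turn for jaw||jig y -1.613
```

Emit:
servo_tool(targets=[[[0.1, 0, 0, 0.17, 0.1, -0.42, 60], [0, 0.9, 0, 0, 0, 0, 60], [0, 0.8, 0, 0, 0, 0, 60], [0, 0, 0.8, 0, 0, 0, 60], [0, 0, 0.6, 0, 0, 0, 60], [0, 0, 0, 0, 0, 0, 60]]])

```text
time_s: 10.52
ee_pos: [628.3, -230.7, 87.8]
tcp_rot: [-0.001, 0.652, 0.758, 0.0]
force: [0.5, 0.2, 0.3]
grip_width: 59.9
```

```bash
python3 st.py 30 -195 36;python3 - <<'E'
from workcell import vision
import cv2
d=vision.read_camera("scene"); cv2.imwrite("pics/s2.png",cv2.resize(d["color"][110:300,170:420],None,fx=3.1,fy=3.1,interpolation=cv2.INTER_CUBIC))
E
```

```text
t 10.53 world [ 628.3 -230.7   87.8] jig 31.2 -198.3 tool axes in jig:
 [[-0.028  1.    -0.   ]
 [ 1.     0.028  0.002]
 [ 0.002 -0.    -1.   ]]
F jig [0.5 0.1 0.3] q [-0.34  0.79  0.9   1.78 -0.76  0.96  1.03] 59.918739258603004
shift mm in tool [ 3.3 -1.1 51.8] turn for jaw||jig y -1.542
```

View pics/s2.png

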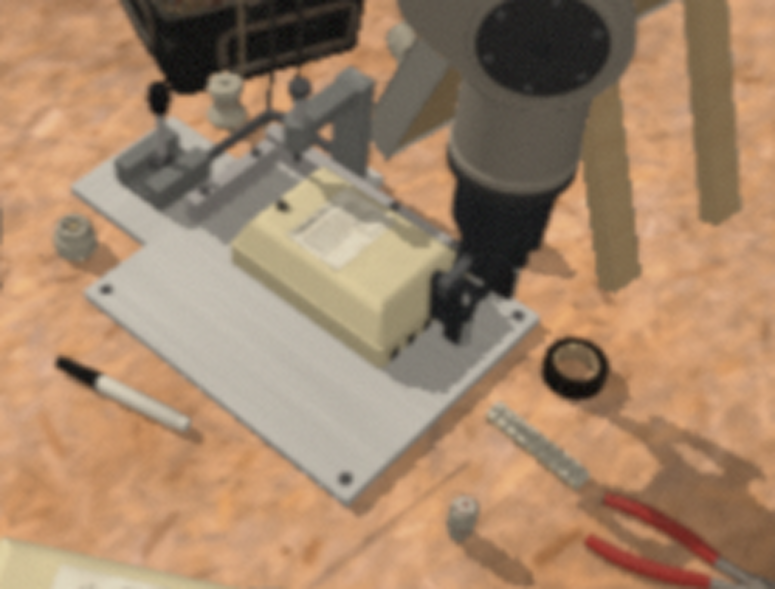

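Emit:
servo_tool(targets=[[[0, 0, 0.4, 0, 0, 0.28, 60], [0, 0, 0.3, 0, 0, 0, 60], [0, 0, 0.12, 0, 0, 0, 60], [0, 0, 0, 0, 0, 0, 60]]])

```text
time_s: 11.08
ee_pos: [630.9, -231.7, 42.1]
tcp_rot: [0.002, 0.661, 0.75, 0.002]
force: [0.6, -0.6, -0.5]
grip_width: 60.1
```

```bash
python3 st.py 30 -165 36
```

```text
t 11.07 world [ 630.9 -231.7   42.1] jig 33.7 -199.7 tool axes in jig:
 [[-0.002  1.     0.006]
 [ 1.     0.002 -0.   ]
 [-0.     0.006 -1.   ]]
F jig [ 0.6 -0.7 -0.5] q [-0.31  0.85  0.85  1.79 -0.82  0.89  1.04] 60.088048963655716
shift mm in tool [34.7 -3.6  6.1] turn for jaw||jig y -1.568
```

Emit:
servo_tool(targets=[[[0, -0.06, 0.1, 0.06, 0, 0, 60], [0.25, 0, 0, 0, 0, 0, 60], [0.15, 0, 0, 0, 0, 0, 60], [0.1, 0, 0, 0, 0, 0, 60], [0.1, 0, 0, 0, 0, 0, 60], [0.1, 0, 0, 0, 0, 0, 60], [0.1, 0, 0, 0, 0, 0, 60]]])

```text
time_s: 11.95
ee_pos: [621.4, -181.6, 37.2]
tcp_rot: [0.001, 0.661, 0.75, -0.0]
force: [-0.3, -1.9, -1.8]
grip_width: 60.1
```

```bash
python3 st.py 30 -120 36
```

```text
t 11.95 world [ 621.4 -181.6   37.2] jig 30.3 -148.8 tool axes in jig:
 [[-0.003  1.     0.001]
 [ 1.     0.003 -0.002]
 [-0.002  0.001 -1.   ]]
F jig [-0.5 -1.9 -1.8] q [-0.4   0.83  0.86  1.85 -0.82  0.86  1.  ] 60.06061303006001
shift mm in tool [28.8 -0.3  1.2] turn for jaw||jig y -1.568
```

Emit:
servo_tool(targets=[[[0.1, 0, 0, 0, 0, 0, 60], [0.1, 0, 0, 0, 0, 0, 60], [0.1, 0, 0, 0, 0, 0, 60], [0.08, 0, 0, 0, 0, 0, 60], [0.05, 0, 0, 0, 0, 0, 60]]])

```text
time_s: 12.58
ee_pos: [617.9, -154.5, 37.3]
tcp_rot: [0.001, 0.661, 0.75, -0.0]
force: [0.4, -1.6, -1.7]
grip_width: 60.0
```

```bash
python3 st.py 30 -112 36
```

```text
t 12.57 world [ 617.9 -154.5   37.3] jig 30.2 -121.5 tool axes in jig:
 [[-0.003  1.     0.001]
 [ 1.     0.003 -0.002]
 [-0.002  0.001 -1.   ]]
F jig [ 0.2 -1.6 -1.7] q [-0.45  0.82  0.86  1.88 -0.83  0.85  0.97] 59.959841422386674
shift mm in tool [ 9.5 -0.2  1.2] turn for jaw||jig y -1.568
```

Emit:
servo_tool(targets=[[[0.05, 0, 0, 0, 0, 0, 60], [0.04, 0, 0, 0, 0, 0, 60], [0.03, 0, 0, 0, 0, 0, 60]]])

```text
time_s: 12.95
ee_pos: [616.9, -147.0, 37.2]
tcp_rot: [0.001, 0.661, 0.75, -0.0]
force: [-0.5, -1.9, -1.4]
grip_width: 59.8
```

Emit:
servo_tool(targets=[[[0.02, 0, 0, 0, 0, 0, 60], [0.02, 0, 0, 0, 0, 0, 60]]])

```text
time_s: 13.2
ee_pos: [616.6, -144.6, 37.3]
tcp_rot: [0.001, 0.661, 0.75, -0.0]
force: [-0.3, -1.6, -1.1]
grip_width: 60.2
```

Emit:
servo_tool(targets=[[[0.02, 0, 0, 0, 0, 0, 60], [0.02, 0, 0, 0, 0, 0, 60]]])

```text
time_s: 13.45
ee_pos: [616.1, -142.9, 37.3]
tcp_rot: [0.002, 0.662, 0.75, -0.001]
force: [-0.4, -9.0, -3.0]
grip_width: 59.6
```

Emit:
servo_tool(targets=[[[0.025, 0, 0, 0, 0, 0, 60], [0.025, 0, 0, 0, 0, 0, 60]]])

```text
time_s: 13.7
ee_pos: [615.9, -142.9, 37.8]
tcp_rot: [0.004, 0.662, 0.749, -0.002]
force: [1.3, -9.6, -2.3]
grip_width: 60.2
```

```bash
python3 st.py 30 -112 36
```

```text
t 13.70 world [ 615.9 -142.9   37.8] jig 29.7 -109.7 tool axes in jig:
 [[ 0.     1.     0.003]
 [ 1.    -0.    -0.008]
 [-0.008  0.003 -1.   ]]
F jig [ 0.1 -9.7 -2.3] q [-0.48  0.81  0.87  1.89 -0.83  0.84  0.95] 60.15611092056766
shift mm in tool [-2.2  0.3  1.8] turn for jaw||jig y -1.571
```

Emit:
servo_tool(targets=[[[-0.5, 0, 0, 0, 0, 0, 60], [-0.2, 0, -0.5, 0, 0, 0, 0], [0, -0.2, -0.9, 0, 0, 0, 0], [0, -0.9, -0.3, 0, 0, 0, 0], [0, -0.9, 0, 0, 0, 0, 0], [0.8, -0.2, 0, 0, 0, 0, 0], [0.9, 0, 0, 0, 0, 0, 0], [0.4, 0, 0, 0, 0, 0, 0]]])

```text
time_s: 14.7
ee_pos: [469.7, -73.9, 141.7]
tcp_rot: [0.002, 0.664, 0.748, 0.0]
force: [0.3, 0.7, -0.1]
grip_width: 0.1
```

```bash
python3 st.py -75 -10 45
```

```text
t 14.70 world [469.7 -73.9 141.7] jig -107.0 -23.4 tool axes in jig:
 [[ 0.003  1.     0.003]
 [ 1.    -0.003 -0.003]
 [-0.003  0.003 -1.   ]]
F jig [ 0.4  0.6 -0.1] q [-0.9   0.49  1.18  2.19 -0.62  0.85  0.79] 0.08175652208429045
shift mm in tool [13.8 31.6 96.7] turn for jaw||jig y -1.574
```

Emit:
servo_tool(targets=[[[0.2, 0.4, 0, 0.03, 0.03, 0, 0], [0, 0, 0.9, 0, 0, 0, 0], [0, 0, 0.6, 0, 0, 0, 0], [0, 0, 0.15, 0, 0, 0, 0], [0, 0, 0, 0, 0, 0, 0]]])

```text
time_s: 15.32
ee_pos: [493.7, -53.3, 41.2]
tcp_rot: [-0.001, 0.661, 0.75, 0.002]
force: [-0.4, 0.7, -0.7]
grip_width: 0.1
```

```bash
python3 st.py -50 -10 45
```

```text
t 15.32 world [493.7 -53.3  41.2] jig -80.7 -5.8 tool axes in jig:
 [[-0.003  1.     0.002]
 [ 1.     0.003  0.004]
 [ 0.004  0.002 -1.   ]]
F jig [-0.3  0.7 -0.7] q [-0.71  0.65  0.9   2.19 -0.85  0.69  0.91] 0.1442444790787391
shift mm in tool [-4.2 30.7 -3.8] turn for jaw||jig y -1.568
```

Emit:
servo_tool(targets=[[[0, 0.2, 0, 0, 0, 0, 0], [0, 0.12, 0, 0, 0, 0, 0], [0, 0.08, 0, 0, 0, 0, 0], [0, 0.04, 0, 0, 0, 0, 0]]])

```text
time_s: 15.82
ee_pos: [523.8, -49.5, 44.4]
tcp_rot: [0.001, 0.661, 0.75, 0.004]
force: [-0.3, -0.4, 0.5]
grip_width: -0.4
```

Emit:
servo_tool(targets=[[[0, 0.035, 0, 0, 0, 0, 0], [0, 0.035, 0, 0, 0, 0, 0]]])

```text
time_s: 16.08
ee_pos: [528.0, -48.9, 44.5]
tcp_rot: [0.0, 0.661, 0.75, 0.004]
force: [-0.5, 0.3, -0.9]
grip_width: -0.1
```

```bash
python3 st.py -48 -10 45
```

```text
t 16.07 world [528.  -48.9  44.5] jig -46.0 -5.7 tool axes in jig:
 [[-0.004  1.     0.006]
 [ 1.     0.004  0.004]
 [ 0.004  0.006 -1.   ]]
F jig [-0.5  0.4 -0.9] q [-0.7   0.69  0.9   2.12 -0.84  0.73  0.88] -0.09529443624054765
shift mm in tool [-4.3 -2.  -0.6] turn for jaw||jig y -1.567
```

Emit:
servo_tool(targets=[[[0, 0.03, 0, 0, 0, 0, 0], [0, 0.03, 0, 0, 0, 0, 0]]])

```text
time_s: 16.32
ee_pos: [529.5, -48.7, 44.0]
tcp_rot: [-0.001, 0.661, 0.75, 0.003]
force: [-14.4, -0.9, 8.5]
grip_width: -0.0
```

Emit:
servo_tool(targets=[[[0, 0.03, 0, 0, 0, 0, 0], [0, 0.03, 0, 0, 0, 0, 0]]])

```text
time_s: 16.58
ee_pos: [529.4, -48.8, 43.4]
tcp_rot: [-0.004, 0.662, 0.75, 0.001]
force: [-10.1, -0.9, 5.7]
grip_width: -0.4
```

Emit:
servo_tool(targets=[[[0, 0.03, 0, 0, 0, 0, 0], [0, 0.03, 0, 0, 0, 0, 0]]])

```text
time_s: 16.82
ee_pos: [529.4, -49.0, 42.8]
tcp_rot: [-0.007, 0.662, 0.749, -0.001]
force: [-11.0, -1.1, 6.5]
grip_width: 0.2
```

```bash
python3 st.py -48 -10 45
```

```text
t 16.82 world [529.4 -49.   42.8] jig -44.7 -5.9 tool axes in jig:
 [[-0.     1.    -0.01 ]
 [ 1.     0.     0.009]
 [ 0.009 -0.01  -1.   ]]
F jig [-11.1   0.2   6.5] q [-0.7   0.7   0.9   2.11 -0.83  0.76  0.87] 0.23914734174705007
shift mm in tool [-4.1 -3.4 -2.2] turn for jaw||jig y -1.571
```

Emit:
servo_tool(targets=[[[0, -0.5, 0, 0, 0, 0, 0], [0, -0.5, -0.5, 0, 0, 0, 0], [0, 0, -0.9, 0, 0, 0, 0], [0, -0.7, -0.9, -0.1, 0.1, 0, 0], [0, 0, 0, 0, 0, 0, 0]]])

```text
time_s: 17.45
ee_pos: [436.1, -61.7, 174.8]
tcp_rot: [-0.007, 0.662, 0.749, 0.005]
force: [0.5, 0.1, 0.2]
grip_width: -0.3
```

```bash
python3 st.py -50 155 170; python3 - <<'E'
from workcell import vision
from h import *
import pickle
d=vision.read_camera("top"); im=d["color"]; pickle.dump(d,open("top1.pkl","wb"))
j=np.load("jig.npz");yaw=j["yaw"];O=j["O"];ex=np.array([np.cos(yaw),np.sin(yaw)]);ey=np.array([-ex[1],ex[0]])
W=lambda x,y,z:np.r_[O+x*ex+y*ey,z]
o=np.array([145,105]);f=4.8
vis=cv2.resize(im[105:230,145:310],None,fx=f,fy=f,interpolation=cv2.INTER_CUBIC)
def pl(pts,col,c):
    cv2.polylines(vis,[((proj(d,[W(*x) for x in pts])-o+.5)*f).astype(int)],c,col,1)
pl([(95,-99,38),(95,85,38),(-34,85,38),(-34,-99,38)],(0,0,255),True)
pl([(-34,85,12),(-34,-99,12),(95,-99,12)],(255,0,255),False)
cv2.imwrite("pics/top1.png",vis)
B=cv2.cvtColor(im,cv2.COLOR_BGR2LAB).astype(np.float32)[...,2]
for n,a,b,z in(("near",(-34,-90),(-34,75),12),("right",(-28,-99),(60,-99),12),("far",(95,-90),(95,5),38)):
    p,q=proj(d,[W(*a,z),W(*b,z)]); l,k,s=edge(B,p,q,4); X=cast(d,l,z)[:,:2]-O
    print(n,k,s.round(2),(X@ex).round(1),(X@ey).round(1))
E
```

```text
t 17.45 world [436.1 -61.7 174.8] jig -138.9 -7.1 tool axes in jig:
 [[-0.     1.    -0.001]
 [ 1.     0.     0.017]
 [ 0.017 -0.001 -1.   ]]
F jig [0.6 0.1 0.2] q [-1.06  0.37  1.31  2.23 -0.5   0.88  0.69] -0.27082646601862637
shift mm in tool [162.   88.9   7.5] turn for jaw||jig y -1.571
near 27 0.38 [-29.5 -30.6] [-90.   75.1]
right 60 0.33 [-28.  60.] [-97.8 -97.2]
far 59 0.26 [93.7 93.4] [-90.   5.]
```

View pics/top1.png

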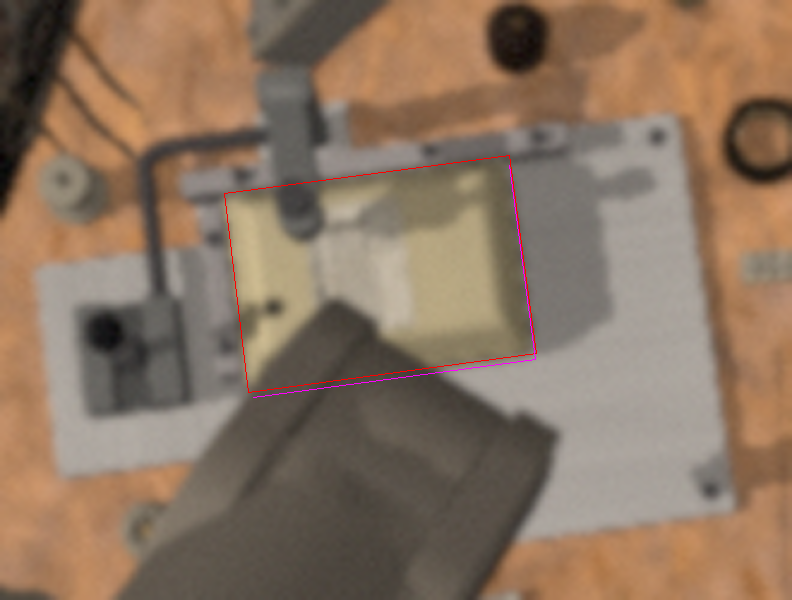

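Emit:
servo_tool(targets=[[[0.7, 0.2, 0, 0, -0.17, 0, 0], [0.9, 0.4, 0, 0, 0, 0, 0], [0.9, 0.5, 0, 0, 0, 0, 0], [0.25, 0.15, 0, 0, 0, 0, 0], [0, 0, 0, 0, 0, 0, 0]]])

```text
time_s: 18.12
ee_pos: [494.3, 116.4, 170.4]
tcp_rot: [0.0, 0.663, 0.749, -0.003]
force: [-0.5, -1.1, 0.3]
grip_width: 0.2
```

```bash
python3 st.py -50 155 112
```

```text
t 18.12 world [494.3 116.4 170.4] jig -59.3 162.5 tool axes in jig:
 [[ 0.001  1.    -0.004]
 [ 1.    -0.001 -0.004]
 [-0.004 -0.004 -1.   ]]
F jig [-0.6 -1.   0.3] q [-1.28  0.53  1.21  2.1  -0.61  0.95  0.4 ] 0.18122045316201515
shift mm in tool [-7.3  9.5 58.4] turn for jaw||jig y -1.571
```

Emit:
servo_tool(targets=[[[-0.12, 0.05, 0.5, 0, 0, 0, 0], [0, 0.05, 0.4, 0, 0, 0, 0], [0, 0, 0, 0, 0, 0, 0]]])

```text
time_s: 18.5
ee_pos: [500.3, 104.8, 114.0]
tcp_rot: [0.0, 0.665, 0.747, -0.004]
force: [-0.4, -0.0, 0.2]
grip_width: -0.6
```

```bash
python3 st.py -22 155 112;python3 - <<'E'
from workcell import vision
import cv2
d=vision.read_camera("scene"); cv2.imwrite("pics/s3.png",cv2.resize(d["color"][70:240,150:370],None,fx=3.5,fy=3.5,interpolation=cv2.INTER_CUBIC))
E
```

```text
t 18.50 world [500.3 104.8 114. ] jig -54.8 150.3 tool axes in jig:
 [[ 0.006  1.    -0.005]
 [ 1.    -0.006 -0.006]
 [-0.006 -0.005 -1.   ]]
F jig [-0.4  0.   0.2] q [-1.15  0.6   1.08  2.13 -0.71  0.85  0.48] -0.5887530988601418
shift mm in tool [ 4.9 32.8  1.7] turn for jaw||jig y -1.576
```

View pics/s3.png

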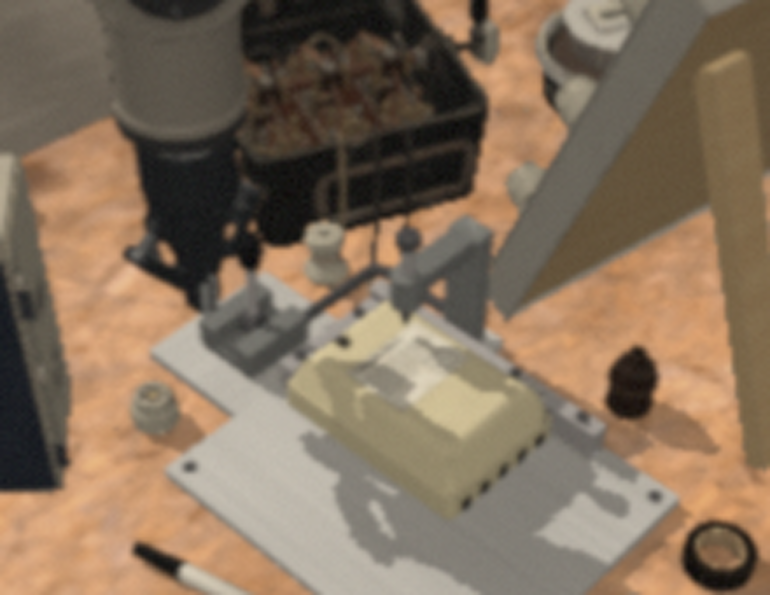

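Emit:
servo_tool(targets=[[[0.08, 0.15, 0, 0.05, -0.05, -0.05, 0], [0, 0.2, 0, 0, 0, 0, 0], [0, 0.1, 0, 0, 0, 0, 0], [0, 0, 0, 0, 0, 0, 0]]])

```text
time_s: 19.05
ee_pos: [530.0, 113.1, 116.8]
tcp_rot: [0.001, 0.663, 0.749, -0.006]
force: [-0.0, 0.5, -0.4]
grip_width: 0.3
```

```bash
python3 st.py 3 155 112
```

```text
t 19.05 world [530.  113.1 116.8] jig -24.3 154.9 tool axes in jig:
 [[ 0.001  1.    -0.007]
 [ 1.    -0.001 -0.01 ]
 [-0.01  -0.007 -1.   ]]
F jig [ 0.   0.5 -0.4] q [-1.12  0.63  1.06  2.06 -0.72  0.89  0.48] 0.3222570784985965
shift mm in tool [ 0.2 27.3  4.6] turn for jaw||jig y -1.572
```

Emit:
servo_tool(targets=[[[0, 0.1, 0.04, 0, 0, 0, 0], [0, 0.1, 0.03, 0, 0, 0, 0], [0, 0.08, 0, 0, 0, 0, 0], [0, 0.08, 0, 0, 0, 0, 0]]])

```text
time_s: 19.55
ee_pos: [551.6, 115.8, 111.8]
tcp_rot: [0.001, 0.663, 0.749, -0.007]
force: [-2.9, -0.5, -2.0]
grip_width: -0.0
```

```bash
python3 st.py 3 155 112
```

```text
t 19.55 world [551.6 115.8 111.8] jig -2.5 154.9 tool axes in jig:
 [[ 0.001  1.    -0.009]
 [ 1.    -0.001 -0.01 ]
 [-0.01  -0.009 -1.   ]]
F jig [-3.  -0.1 -2. ] q [-1.07  0.67  1.03  2.01 -0.73  0.91  0.48] -0.0013301156879782722
shift mm in tool [ 0.1  5.5 -0.2] turn for jaw||jig y -1.572
```

Emit:
servo_tool(targets=[[[0, 0.07, 0, 0, 0, 0, 0], [0, 0.03, 0, 0, 0, 0, 0]]])

```text
time_s: 19.8
ee_pos: [557.0, 116.4, 111.2]
tcp_rot: [-0.0, 0.663, 0.749, -0.007]
force: [-4.3, -1.0, -1.4]
grip_width: -0.0
```

```bash
python3 st.py 3 155 112;python3 - <<'E'
from workcell import vision
import cv2
d=vision.read_camera("scene"); cv2.imwrite("pics/s4.png",cv2.resize(d["color"][100:210,180:330],None,fx=5,fy=5,interpolation=cv2.INTER_CUBIC))
E
```

```text
t 19.80 world [557.  116.4 111.2] jig 3.0 154.9 tool axes in jig:
 [[ 0.001  1.    -0.011]
 [ 1.    -0.001 -0.01 ]
 [-0.01  -0.011 -1.   ]]
F jig [-4.4 -0.4 -1.4] q [-1.06  0.68  1.03  2.   -0.73  0.91  0.48] -0.01807876443512558
shift mm in tool [ 0.1  0.  -0.8] turn for jaw||jig y -1.572
```

View pics/s4.png

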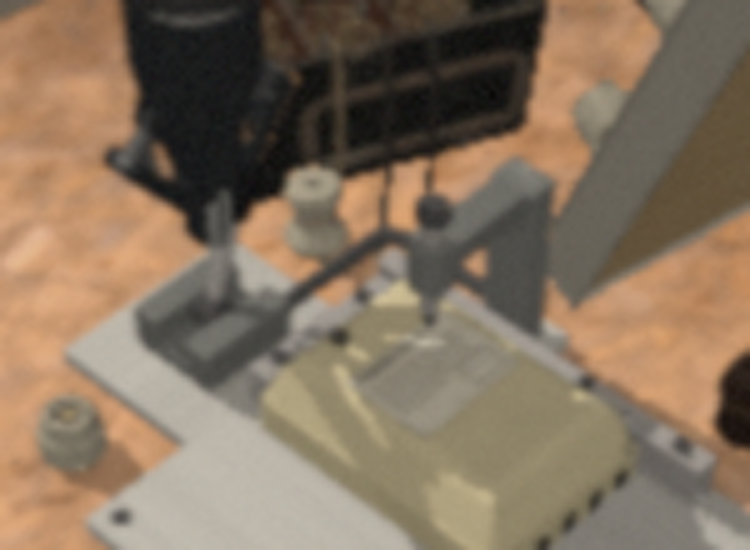

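```bash
python3 - <<'E'
import cv2,numpy as np,pickle
from workcell import vision
from h import *
d=vision.read_camera("scene"); b=d["color"]
a=pickle.load(open("ims0.pkl","rb"))["scene"]["color"]
f=4
A=cv2.resize(a,None,fx=f,fy=f,interpolation=cv2.INTER_CUBIC);Bm=cv2.resize(b,None,fx=f,fy=f,interpolation=cv2.INTER_CUBIC)
j=np.load("jig.npz");yaw=j["yaw"];O=j["O"];ex=np.array([np.cos(yaw),np.sin(yaw)]);ey=np.array([-ex[1],ex[0]])
W=lambda z:np.r_[O+55*ex+30*ey,z]
P=proj(d,[W(z) for z in(176,168,160,150)]); print(P.round(1)); c=((P[1]+.5)*f).astype(int)
t=A[c[1]-22:c[1]+14,c[0]-22:c[0]+22]
R=Bm[c[1]-40:c[1]+60,c[0]-36:c[0]+36]
m=cv2.matchTemplate(R,t,cv2.TM_CCOEFF_NORMED); _,v,_,l=cv2.minMaxLoc(m); print(v,"shift px",(l[0]-14)/f,(l[1]-18)/f,"px/mm",(P[2]-P[0])/-16*-1)
E
```

```text
[[266.8 136.9]
 [266.7 139.2]
 [266.6 141.4]
 [266.5 144.2]]
0.8980571031570435 shift px 0.0 3.75 px/mm [-0.00959547  0.28181813]
```

Emit:
servo_tool(targets=[[[0, 0.06, 0, 0, 0, 0, 0], [0, 0.06, 0, 0, 0, 0, 0], [0, 0.02, 0, 0, 0, 0, 0], [0, 0, 0, 0, 0, 0, 0]]])

```text
time_s: 20.4
ee_pos: [563.1, 117.2, 110.4]
tcp_rot: [-0.002, 0.663, 0.749, -0.009]
force: [-5.8, 0.7, 1.0]
grip_width: 0.0
```

```bash
python3 st.py 3 155 112; cat > m.py <<'E'
import cv2,numpy as np,pickle
from workcell import vision
from h import *
d=vision.read_camera("scene"); b=d["color"]
a=pickle.load(open("ims0.pkl","rb"))["scene"]["color"]
f=4
A=cv2.resize(a,None,fx=f,fy=f,interpolation=cv2.INTER_CUBIC);Bm=cv2.resize(b,None,fx=f,fy=f,interpolation=cv2.INTER_CUBIC)
c=((np.array([266.7,139.2])+.5)*f).astype(int)
t=A[c[1]-22:c[1]+14,c[0]-22:c[0]+22]; R=Bm[c[1]-40:c[1]+60,c[0]-36:c[0]+36]
m=cv2.matchTemplate(R,t,cv2.TM_CCOEFF_NORMED); _,v,_,l=cv2.minMaxLoc(m)
print("match",round(v,2),"drop mm",round((l[1]-18)/f/.282,1),"tilt",round((l[1]-18)/f/.282/42,3))
E
python3 m.py
```

```text
t 20.40 world [563.1 117.2 110.4] jig 9.1 154.9 tool axes in jig:
 [[ 0.001  1.    -0.015]
 [ 1.    -0.001 -0.009]
 [-0.009 -0.015 -1.   ]]
F jig [-5.6  1.4  1. ] q [-1.05  0.69  1.02  1.98 -0.73  0.92  0.48] 0.026724700930786112
shift mm in tool [ 0.1 -6.2 -1.5] turn for jaw||jig y -1.572
match 0.81 drop mm 17.7 tilt 0.422
```

Emit:
servo_tool(targets=[[[0, 0, 0, 0, 0, 0, 0], [0, 0, 0, 0, 0, 0, 0], [0, 0, 0, 0, 0, 0, 0], [0, 0, 0, 0, 0, 0, 0], [0, 0, 0, 0, 0, 0, 0], [0, 0, 0, 0, 0, 0, 0], [0, 0, 0, 0, 0, 0, 0], [0, 0, 0, 0, 0, 0, 0]]])

```text
time_s: 21.45
ee_pos: [561.0, 116.9, 111.2]
tcp_rot: [-0.003, 0.663, 0.749, -0.009]
force: [-5.2, -0.2, 0.6]
grip_width: -0.2
```

```bash
python3 st.py 3 155 112; python3 m.py
```

```text
t 21.45 world [561.  116.9 111.2] jig 7.0 154.9 tool axes in jig:
 [[ 0.001  1.    -0.018]
 [ 1.    -0.002 -0.007]
 [-0.008 -0.017 -1.   ]]
F jig [-5.2  0.4  0.6] q [-1.05  0.68  1.02  1.98 -0.73  0.93  0.48] -0.2061992610926145
shift mm in tool [ 0.1 -4.  -0.8] turn for jaw||jig y -1.572
match 0.83 drop mm 16.0 tilt 0.38
```

Emit:
servo_tool(targets=[[[0, 0.03, 0, 0, 0, 0, 0], [0, 0.015, 0, 0, 0, 0, 0], [0, 0.005, 0, 0, 0, 0, 0], [0, 0.005, 0, 0, 0, 0, 0], [0, 0.005, 0, 0, 0, 0, 0], [0, 0, 0, 0, 0, 0, 0]]])

```text
time_s: 22.25
ee_pos: [562.1, 117.1, 110.9]
tcp_rot: [-0.005, 0.663, 0.749, -0.01]
force: [-6.0, -0.2, 0.5]
grip_width: -0.2
```

Emit:
servo_tool(targets=[[[0, -0.12, 0, 0, 0, 0, 0], [0, -0.12, 0, 0, 0, 0, 0], [0, -0.12, 0, 0, 0, 0, 0], [0, -0.12, 0, 0, 0, 0, 0], [0, -0.3, 0, 0, 0, 0, 0], [0, -0.4, 0, 0, 0, 0, 0], [0, -0.3, -0.5, 0, 0, 0, 0], [0, 0, -0.9, 0, 0, 0, 0]]])

```text
time_s: 23.25
ee_pos: [470.6, 105.9, 196.8]
tcp_rot: [-0.004, 0.663, 0.748, -0.011]
force: [1.5, 0.9, 1.2]
grip_width: 0.4
```

Emit:
servo_tool(targets=[[[0, 0.0, -0.9, 0, 0, 0, 0], [0.8, 0, -0.6, 0, 0, 0, 0], [0.9, 0, 0, 0, 0, 0, 0], [0.9, 0, 0, 0, 0, 0, 0], [0.9, 0, 0, 0, 0, 0, 0], [0, 0, 0, 0, 0, 0, 0], [0, 0, 0, 0, 0, 0, 0]]])

```text
time_s: 24.12
ee_pos: [444.5, 324.6, 290.8]
tcp_rot: [-0.007, 0.661, 0.751, -0.006]
force: [-0.7, -0.1, 0.5]
grip_width: -0.0
```

```bash
python3 st.py 3 155 112; python3 m.py; python3 - <<'E'
from workcell import vision
from h import *
import pickle
d=vision.read_camera("top"); im=d["color"]
j=np.load("jig.npz");yaw=j["yaw"];O=j["O"];ex=np.array([np.cos(yaw),np.sin(yaw)]);ey=np.array([-ex[1],ex[0]])
W=lambda x,y,z:np.r_[O+x*ex+y*ey,z]
B=cv2.cvtColor(im,cv2.COLOR_BGR2LAB).astype(np.float32)[...,2]
for n,a,b,z in(("near",(-34,-90),(-34,75),12),("right",(-28,-99),(60,-99),12),("far",(95,-90),(95,5),38)):
    p,q=proj(d,[W(*a,z),W(*b,z)]); l,k,s=edge(B,p,q,4); X=cast(d,l,z)[:,:2]-O
    print(n,k,s.round(2),(X@ex).round(1),(X@ey).round(1))
o=np.array([130,85]);f=4
vis=cv2.resize(im[85:235,130:325],None,fx=f,fy=f,interpolation=cv2.INTER_CUBIC)
for P in((0,155,132),(95,85,12)): cv2.circle(vis,((proj(d,[W(*P)])[0]-o+.5)*f).astype(int),3,(0,0,255),-1)
cv2.imwrite("pics/top2.png",vis)
E
```

```text
t 24.12 world [444.5 324.6 290.8] jig -83.2 375.3 tool axes in jig:
 [[-0.004  1.    -0.019]
 [ 1.     0.004  0.001]
 [ 0.001 -0.019 -1.   ]]
F jig [-0.7 -0.1  0.5] q [-1.69  0.41  1.25  1.87 -0.43  1.18 -0.17] -0.04853441767003284
shift mm in tool [-220.9   88.6  176.9] turn for jaw||jig y -1.566
match 1.0 drop mm 0.0 tilt 0.0
near 60 0.38 [-31.5 -28.9] [-90.  75.]
right 56 0.35 [-28.  60.] [-96.7 -97.4]
far 52 0.27 [94.6 92.8] [-90.   5.]
```

View pics/top2.png

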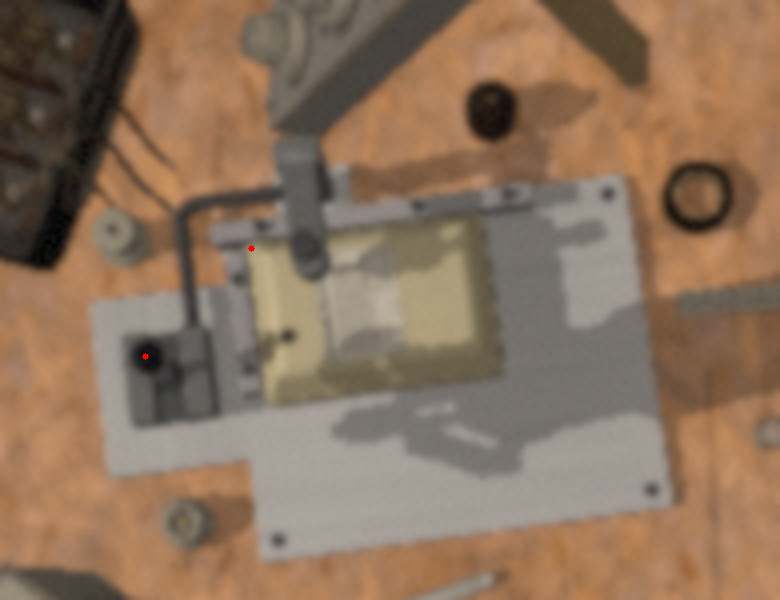

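```bash
python3 - <<'E'
from workcell import vision
from h import *
import pickle
a=pickle.load(open("top1.pkl","rb"))["color"]; fr=[vision.read_camera("top") for _ in range(4)]; d=fr[0]
b=np.mean([x["color"] for x in fr],0).astype(np.uint8)
j=np.load("jig.npz");yaw=j["yaw"];O=j["O"];ex=np.array([np.cos(yaw),np.sin(yaw)]);ey=np.array([-ex[1],ex[0]])
W=lambda x,y,z:np.r_[O+x*ex+y*ey,z]
f=8
for n,P,h in(("dot",(28,58,72),5),("right-far corner",(85,-95,38),6),("right edge mid",(40,-92,38),6),("left edge",(35,80,45),6),("label L",(40,12,75),6),("label R",(30,-25,75),6),("FIX fence R",(95,-130,42),6),("FIX bed screw",(105,-205,12),6),("FIX stop",(30,90,42),5)):
    c=proj(d,[W(*P)])[0].round().astype(int)
    g=[cv2.resize(cv2.Laplacian(cv2.GaussianBlur(cv2.cvtColor(i,cv2.COLOR_BGR2LAB)[...,2 if n[0]!="F" and "label" not in n and n!="dot" else 0].astype(np.float32),(0,0),1),cv2.CV_32F)[c[1]-h-3:c[1]+h+4,c[0]-h-3:c[0]+h+4],None,fx=f,fy=f,interpolation=cv2.INTER_CUBIC) for i in(a,b)]
    k=2*f; m=cv2.matchTemplate(g[1],g[0][k:-k,k:-k],cv2.TM_CCOEFF_NORMED);_,v,_,l=cv2.minMaxLoc(m)
    print(n,round(v,2),"shift mm right,down",np.round((np.array(l)-k)/f*3.05,1))
L=cv2.cvtColor(b,cv2.COLOR_BGR2LAB).astype(np.float32)
for ch,nm in((2,"b"),(0,"L"),(1,"a")):
  for n,p0,p1,z in(("near",(-34,-90),(-34,75),12),("right",(-28,-99),(85,-99),12),("far",(95,-90),(95,5),38)):
    p,q=proj(d,[W(*p0,z),W(*p1,z)]); l,k,s=edge(L[...,ch].copy(),p,q,3); X=cast(d,l,z)[:,:2]-O; v=X[1]-X[0]
    u=v@ex,v@ey; print(nm,n,k,s.round(2),"phi",np.round(np.arctan2(-u[0],u[1]) if n!="right" else np.arctan2(u[1],u[0]),4))
E
```

```text
dot 0.99 shift mm right,down [0. 0.]
right-far corner 0.97 shift mm right,down [0. 0.]
right edge mid 0.93 shift mm right,down [ 0.  -0.8]
left edge 0.98 shift mm right,down [0. 0.]
label L 0.98 shift mm right,down [0. 0.]
label R 0.86 shift mm right,down [ 0.  -0.4]
FIX fence R 1.0 shift mm right,down [0. 0.]
FIX bed screw 1.0 shift mm right,down [0. 0.]
FIX stop 1.0 shift mm right,down [0. 0.]
b near 60 0.34 phi -0.0061
b right 60 0.3 phi 0.0015
b far 60 0.29 phi 0.0039
L near 60 0.33 phi 0.0009
L right 60 0.31 phi -0.0137
L far 35 0.48 phi -0.1044
a near 41 0.5 phi -0.0175
a right 39 0.41 phi 0.0293
a far 43 0.5 phi 0.0173
```

The cover has not moved since it was seated, it measures square (|φ| ≲ 0.006), and the lever is back upright. The robot is clear of everything, so I'm handing in.

```bash
python3 -c "
from workcell import ticket
print(ticket.finish_job())"
```

```text
the job is handed in; nothing more can be done
None
```

I pushed the cover against the far fence, then into the end stop, then reseated it on the fence; it stopped at about 10–14 N each time. I then pushed the lever over, held it for about 1.9 s, and let it spring back. The job was handed in at about 24 s, with the arm clear of everything.

**Last checks:**
- **Lever:** the drop of the punch head in the scene image gave a tilt of 0.38–0.42 rad while held, with 5–6 N on the tool. After release it measured 0.0.
- **Cover position:** patch matching showed no shift on four of six cover patches between seating and the end. The other two, both partly in shadow, gave 0.4–0.8 mm, which is below a pixel.
- **Cover angle:** the averaged colour edges gave 0.006 rad or less. The single-frame edges disagreed by up to 0.019 rad, with opposite signs on opposite sides, and some lightness and a-channel fits were worse (one −0.10). I put that down to the robot's shadow.
- **Not measured:** I could not read the punch contact force; I inferred it from the tilt being past 0.3 rad. The bystanders I checked by eye only; those in the last picture looked undisturbed.

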